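# Pry the snap-fit cover off the sensor box

## Robot

A 7-joint arm with a two-finger parallel gripper is mounted at the origin on the work surface. World frame = base frame: x ahead of the robot, y to its left, z up, the work surface at z = 0. Lengths are in m, angles in rad, forces in N, time in s.
With the tool pointing down it reaches from about 0.35 to 0.775 m from the base axis. Payload 3.1 kg.
Tool frame: the origin (TCP) lies at the very end of the fingers, on their centre line; the grasp point (between the pads) lies 19 mm behind it; z points along the fingers, y is the line along which they close (so a half turn about z gives the same grasp; the last joint's range is limited). The gripper opens to 85 mm and grips with 20 to 120 N. Pads are 22 mm wide; open, the fingers measure 114 mm over their backs; the gripper's body (76 mm by 85 mm) begins 54 mm behind the grasp point. The pads swing forward as they close: fully open they stand 13 mm farther back than shut.
Start: joints at [1.255, 0.311, 0.014, 1.512, -0.004, 1.319, -0.027], TCP at [0.149, -0.53, 0.231] pointing down, gripper open.
Joint ranges: [-2.7, 2.7], [-0.3, 1.91], [-1.27, 1.3], [0.12, 2.57], [-1.44, 4.58], [0.2, 2.03], [-3.05, 3.05]. Speed limits (rad/s): [2.79, 2.79, 3.14, 3.14, 3.14, 3.14, 3.14].

## Interface

Orientations are given as a unit quaternion [w, x, y, z].
In Python, from rig import get_state, camera, job_done, finder gives the robot as it stands.
- The arm moves only by the tool servo_tool, never from a script. Its argument "moves" is a list of rows, each an object with "claw": the finger opening in m, from 0 to 0.0854; "dp": the shift along the tool's x, y, z in m, a list of three; "turn": the turn about the tool's z in degrees. A call has 1 to 10 rows; each row shifts and turns the commanded pose from where the row before left it, along the tool's axes as they then stand; what a row does not reach is not made up. A row lasts 1/8 s, in which the tool goes at most 62.5 mm and 10.7 degrees, less where a joint would pass 70% of its speed; a pose out of reach is approached as far as the arm can. A call with a gripper value outside its range is refused whole. The fingers move at their own pace and stop on an object; the grip force is fixed at half the most. Time passes only in rows, so rows that do not move let the fingers close. It gives the time, the measured TCP pose, the force, the opening and the grip force at its end, in the units of the state.
- get_state(): the state, without advancing time (a new reading comes with each control period).
- camera(name): name is "scene" or "top" or "wrist"; returns a dict with "image" (400x640x3 uint8, red, green, blue), "z_map" (400x640 float32, m along the optical axis (not along the pixel's ray), 0 where there is no reading), "vertical_fov" (degrees; the focal length in pixels is half the picture's height over the tangent of half this angle, whatever the lens; pixels are square), "cx", "cy" (the principal point, pixels), "rvec" (rotation vector, rad) and "tvec" (3), from world to camera coordinates, as OpenCV has them. Camera axes: x right, y down, z forward; pixel columns grow to the right and rows downward; lengths in m; the calibration is good to about 2 mm. A picture is of the moment at which its call begins.
- job_done(): hands the job in; it is judged then, once.
Trained networks look in a picture, given as the dict that the camera call returned (one of the last four; its "shot" number tells which), for a name from the list of things; names that differ only in an ending like _2 or _b are one class to them, and where a whole thing is asked for, a point or a joint stands for the part that bears it (a point fixed in the world has none). Each returns a list of dicts, best first, with "conf" (0 to 1); they miss things now and then, are a little off and sometimes report something else, mostly with a low value. They report only what shows in the picture. A call takes as long as a camera call. They do not tell look-alikes from the thing itself.
- finder.boxes_of(picture, thing): "uv" ([column, row] in pixels, amid what is visible of it).
- finder.spot_point(picture, thing): "uv" ([column, row] in pixels: a listed point, or the origin of a listed thing).
The state is a dict: "t": time; "joint_positions": joint angles; "qvel": joint speeds; "effort": joint torques, N m; "tcp_pos": TCP position; "tcp_rot": TCP orientation; "contact_force": force on the tool from outside, world axes, zero at the start; "torque": the same for the moment, N m; "grip_width": finger opening in m; "gripper_force": force on a finger pad.
Only numpy, scipy, OpenCV 4.12 (cv2) and the standard library are available. Lean on these libraries where they do the work, as an engineer would, in place of code of your own. Each camera call takes 0.05 s, during which the arm holds its last target. There are 200 camera calls.

## Task

Pry the white snap-fit cover of the grey sensor box loose with the yellow-handled flat pry blade, working at the notch in the box's front. Then leave both the blade and the cover lying in the metal dissecting tray, and don't push the glass dish or the amber jar about.

Things in the scene. Friction and masses are not known exactly. Their poses are not given: they have to be found in the camera images.
- box: The grey sensor box, fixed to the bench, 120 (x) x 76 (y) x 80 mm high; origin at the centre of its underside. Its front, with the notch, is its -x side, roughly facing the robot. A compartment in its top holds the cover; the side walls (9 mm thick) and far end wall rise to 80 mm.
- notch (a point): Middle of the notch mouth, on the box's front face, 75 mm up; axes as the box. A slot 20 mm wide, open to the front. Its sill (8 mm thick wall, a firm fulcrum) is 72 mm up; the fitted cover's front edge hangs over it at 78.5 mm, so the slot is 6.5 mm high. The free space under the cover goes 32 mm in from the front face (along +x of the box).
- cover_mid (a point): Centre of the white snap-fit cover, 100 (x) x 56 (y) x 12 mm thick, about 50 g, axes as the box; red mark on top at the notch. Fitted, it spans 72 to 84 mm up, 4 mm proud of the side walls, its centre over the box's origin. Once popped, its front stays up on the clips (tilted 5 degrees) and its long sides stand about 9 mm above the side walls at its middle, free to be gripped.
- cover_edge (a point): Middle of the cover's front edge, 50 mm along -x from cover_mid, half-way up. Two orange spring clips beside the notch hold this edge down (about 6 N pulls it past them); the far edge only rests on the box. Raised 10 mm the edge has passed the clips, and it then stays up on top of them, about 10 mm higher than fitted.
- blade_grip (a point): Middle of the yellow handle (85 long x 16 wide x 16 mm high) of the flat pry blade, about 70 g; +x points to the tip, z up. It starts level on an aluminium rest, handle centre 38 mm over the bench, carried by two 10 mm thick posts 37 mm before and behind this point; between them the handle's sides are free, the rest's foot is 6 mm high.
- blade_tip (a point): Tip of the steel blade, 107 mm along +x from blade_grip, level with the handle's centre. The blade is 11 mm wide, 3 mm thick and stands 64 mm out of the handle.
- tray: The open metal dissecting tray, fixed, 270 (x) x 200 (y) x 32 mm high, walls 4 mm and inner floor 4 mm above the bench; origin at the centre of its underside.
- dish_mid (a point): Centre of the small glass dish, 72 mm across, 26 mm high; leave it alone.
- jar_mid (a point): Centre of the amber jar, 52 mm across, 75 mm high; leave it alone.
Not all that is in view belongs to the job. Leave any brown, green or turquoise look-alike of the part that bears cover_mid alone.

How it is judged:
On the way:
1. the blade has pried the cover's front edge up past the clips, no finger on the cover (z of cover_edge in the frame of box above 0.0855 m and contact force between blade and cover above 0.05 N and contact force between the fingers and cover below 0.5 N), for 0.05 s.
At the end, for the whole second after the job is handed in: The cover and the pry blade both lie at rest inside the tray's walls: the cover's centre under 32 mm and its front edge under 42 mm over the bench, the blade's handle centre under 35 mm and its tip under 42 mm (x of cover_mid in the frame of tray between -0.125 and 0.125 m and y of cover_mid in the frame of tray between -0.09 and 0.09 m and height (world z) of cover_mid below 0.032 m and height (world z) of each of cover_edge, blade_tip below 0.042 m and x of blade_grip in the frame of tray between -0.131 and 0.131 m and y of blade_grip in the frame of tray between -0.096 and 0.096 m and x of blade_tip in the frame of tray between -0.135 and 0.135 m and y of blade_tip in the frame of tray between -0.1 and 0.1 m and height (world z) of blade_grip below 0.035 m and linear speed of each of cover, blade below 0.02 m/s); the robot touches nothing.
It fails at once if the glass dish is pushed more than 30 mm (distance of dish_mid from where it was at the start of the episode above 0.03 m).
It fails at once if the amber jar is pushed more than 30 mm (distance of jar_mid from where it was at the start of the episode above 0.03 m).
It also fails if it takes over 64 s, if anything falls off the work surface, if the arm or the gripper's body presses on something with over 40 N, if the wrist force passes 120 N, or if a joint passes its speed limit or range.

## Working session

There is one attempt and no reset: what is moved stays moved. The work goes in short steps, Python scripts to look and compute and a tool call to move; the robot and the scene stay as the last step left them, time stands still between calls to the robot, and variables do not carry over. Pictures are saved under pics/ and viewed, at most 10 in all, crops included, and the job is handed in when it is done.

Besides the shell and the picture viewer there is one more tool, called after ">>>" as name(argument=value, ...), one argument or row to a line, values as JSON. servo_tool: Moves the arm, as the interface text tells. Its arguments: {"type":"object","properties":{"moves":{"type":"array"}},"required":["moves"]}

```bash
mkdir -p pics; ls; cat > h.py <<'E'
import numpy as np, cv2
from rig import get_state, camera, job_done, finder
def cal(p):
    f=200/np.tan(np.radians(p["vertical_fov"])/2); R=cv2.Rodrigues(np.array(p["rvec"],float))[0]; return f,R,np.array(p["tvec"],float).ravel()
def ray(p,uv):
    f,R,t=cal(p); d=R.T@np.array([(uv[0]-p["cx"])/f,(uv[1]-p["cy"])/f,1]); return -R.T@t,d
def atz(p,uv,z):
    c,d=ray(p,uv); return c+d*(z-c[2])/d[2]
def cloud(p):
    f,R,t=cal(p); v,u=np.mgrid[0:400,0:640]; z=p["z_map"]
    P=np.stack([(u-p["cx"])/f*z,(v-p["cy"])/f*z,z],-1); return (P-t)@R
def proj(p,X):
    f,R,t=cal(p); c=R@np.array(X)+t; return np.array([p["cx"]+f*c[0]/c[2],p["cy"]+f*c[1]/c[2]])
def save(p,n,crop=None,s=1):
    im=p["image"][:,:,::-1]
    if crop: im=im[crop[1]:crop[3],crop[0]:crop[2]]
    cv2.imwrite("pics/"+n,cv2.resize(im,None,fx=s,fy=s,interpolation=cv2.INTER_CUBIC))
E
python3 - <<'E'
from h import *
np.set_printoptions(precision=4,suppress=True)
s=get_state(); print(s["t"],s["tcp_pos"],s["tcp_rot"])
ims=[]
for n in ["top","scene"]:
    p=camera(n); save(p,n+"0.png"); C=cloud(p)
    print(n,p["vertical_fov"],p["cx"],p["cy"],-cal(p)[1].T@cal(p)[2])
    for th in ["box","notch","cover_mid","cover_edge","blade_grip","blade_tip","tray","dish_mid","jar_mid"]:
        for r in finder.spot_point(p,th)[:4]:
            u=np.round(r["uv"]).astype(int); 
            print(th,r["conf"],u, C[u[1],u[0]] if 0<=u[0]<640 and 0<=u[1]<400 else "")
E
```

```text
pics
0.0 [ 0.1486 -0.5288  0.2302] [-0.0012  0.9906  0.1365 -0.0002]
top 56.55991224015683 314.73486276265896 201.74896187736354 [0.4424 0.0108 0.8462]
box 0.62 [335 198] [ 0.5965 -0.0309  0.0841]
notch 0.2 [334 197] [ 0.5986 -0.0288  0.0842]
cover_mid 0.91 [288 273] [0.442  0.0699 0.0107]
cover_mid 0.9 [338 194] [ 0.605  -0.0372  0.0844]
cover_mid 0.86 [396 203] [ 0.6    -0.1741  0.0118]
cover_mid 0.81 [386 290] [ 0.4063 -0.1452  0.0109]
cover_edge 0.79 [308 284] [0.4182 0.0257 0.    ]
cover_edge 0.76 [404 301] [ 0.3832 -0.1835  0.0116]
cover_edge 0.61 [297 216] [0.569  0.0516 0.0123]
cover_edge 0.59 [413 220] [ 0.5628 -0.2144 -0.0006]
blade_grip 0.87 [460 245] [ 0.5025 -0.3006  0.0451]
blade_grip 0.54 [193 227] [0.544  0.2886 0.0037]
blade_grip 0.19 [336 221] [ 0.5536 -0.035   0.0434]
blade_tip 0.61 [465 200] [ 0.6101 -0.3373 -0.0008]
tray 0.72 [191 230] [0.537  0.2923 0.0049]
jar_mid 0.86 [373 124] [ 0.7654 -0.1162  0.0735]
scene 46.05629456284066 324.02929983872514 197.74396466672533 [1.0552 0.5987 0.9614]
box 0.85 [305 203] [ 0.6479 -0.0014  0.0614]
notch 0.69 [326 174] [ 0.5544 -0.04    0.0723]
cover_mid 0.68 [343 145] [ 0.4121 -0.1457  0.0108]
cover_mid 0.66 [279 166] [ 0.6071 -0.1845  0.0111]
cover_mid 0.63 [307 187] [ 0.6249 -0.0246  0.0841]
cover_mid 0.58 [385 195] [0.4396 0.0677 0.0116]
cover_edge 0.96 [320 178] [ 0.581  -0.03    0.0835]
cover_edge 0.92 [283 151] [ 0.5591 -0.2379 -0.0017]
cover_edge 0.83 [380 182] [ 0.4117  0.0179 -0.0009]
cover_edge 0.65 [340 213] [0.5664 0.038  0.    ]
blade_grip 0.86 [285 120] [ 0.5069 -0.3014  0.0438]
blade_tip 0.59 [253 130] [ 0.6014 -0.3261  0.0369]
tray 0.8 [414 279] [0.5495 0.2938 0.0049]
dish_mid 0.89 [295 276] [0.7667 0.1245 0.0054]
jar_mid 0.95 [235 203] [ 0.7841 -0.1076  0.0548]
```

View pics/top0.png

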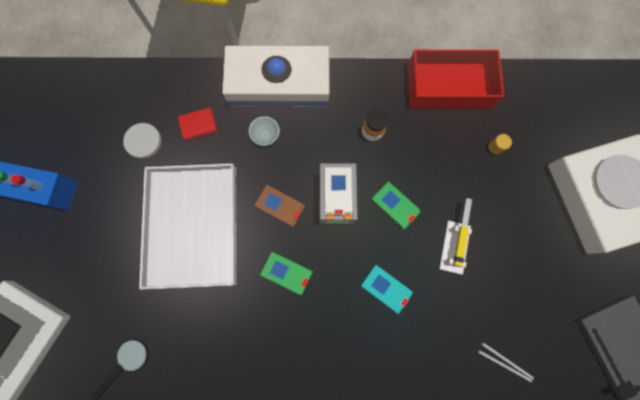

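View pics/scene0.png

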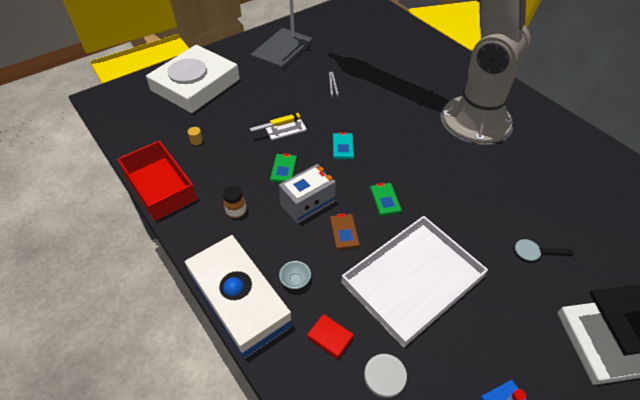

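The white cover sits in the grey box at top-view (338,190). The look-alikes are brown (280,205), green (287,273) and (397,205), and turquoise (387,290). Only the white one is in the grey box, with its red mark at (338,212). The blade is on its rest at (460,245), the tray is at (190,227), the dish at (264,131) and the jar at (374,126).

```bash
cat >> h.py <<'E'
from scipy.spatial.transform import Rotation as Ro
def tool():
    s=get_state(); q=np.array(s["tcp_rot"]); R=Ro.from_quat(q[[1,2,3,0]]).as_matrix(); return np.array(s["tcp_pos"]),R
def togo(target,yaw=None):
    """tool-axes shift to world target; turn (deg) so that tool x points along yaw (mod 180)"""
    p,R=tool(); d=R.T@(np.array(target)-p); tx=np.degrees(np.arctan2(R[1,0],R[0,0]))
    out="tcp %s tool-x yaw %.1f  dp %s"%(p.round(4),tx,d.round(4))
    if yaw is not None:
        t=-(yaw-tx); t=(t+90)%180-90; out+=" turn %.1f (dp in present axes)"%t
    print(out)
def rect(P):
    (c,(a,b),an)=cv2.minAreaRect(P.astype(np.float32)*1000)
    if a<b: a,b,an=b,a,an+90
    an=(an+90)%180-90
    return np.round(c,1),round(a,1),round(b,1),round(an,2)
E
python3 - <<'E'
from h import *
p=camera("top"); C=cloud(p); im=p["image"].astype(int); Z=C[...,2]
u,v=np.meshgrid(range(640),range(400))
m=(abs(u-338)<26)&(abs(v-194)<40)&(Z>.07); print("box",rect(C[m][:,:2]),m.sum())
mw=m&(Z>.082); print("cover",rect(C[mw][:,:2]),Z[mw].mean())
r=(im[...,0]>150)&(im[...,1]<80)&m; print("red",r.sum(),C[r].mean(0) if r.any() else"")
y=(im[...,0]>150)&(im[...,1]>120)&(im[...,2]<90)&(abs(u-460)<30)&(abs(v-245)<40)
print("yellow",rect(C[y&(Z>.035)][:,:2]),C[y].mean(0),y.sum())
b=(abs(u-465)<15)&(v>190)&(v<232)&(Z>.03)&(Z<.045)&~y; print("blade",rect(C[b][:,:2]),b.sum(),Z[b].mean())
t=(abs(u-190)<60)&(abs(v-227)<75)&(Z>.022)&(Z<.04); print("tray",rect(C[t][:,:2]),t.sum())
save(p,"crop1.png",(300,140,500,290),4)
togo([.5,-.3,.15],75)
E
```

```text
box (array([558.3, -34.6]), 235.5, 80.4, -2.54) 2055
cover (array([557.2, -34.5]), 234.4, 77.4, -3.28) 0.09494425255742148
red 12 [ 0.56792302 -0.03797871  0.08391053]
yellow (array([ 457.4, -163.7]), 342.0, 75.5, -72.62) [ 0.50409347 -0.30225634  0.04849383] 242
blade (array([ 570.2, -314.2]), 74.5, 33.3, -3.38) 197 0.03796345303186253
tray (array([548.1, 293.2]), 270.3, 201.4, 2.68) 1192
tcp [ 0.1487 -0.5295  0.2313] tool-x yaw 15.7  dp [ 0.4003 -0.126   0.0813] turn -59.3 (dp in present axes)
```

View pics/crop1.png

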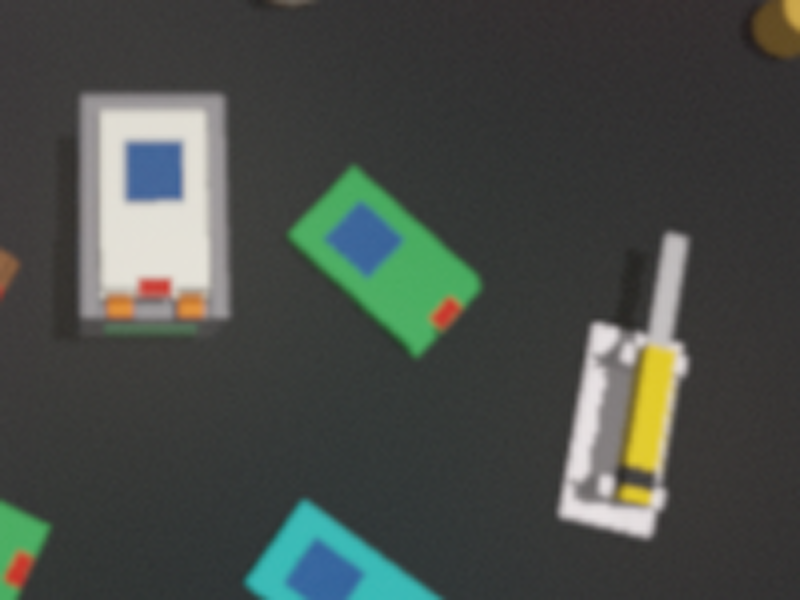

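The crop confirms it: white cover with a blue label in the grey box, red mark at the front between orange clips (crop (155,287)), and the yellow blade pointing up the picture, tip at crop (677,233).

```bash
python3 - <<'E'
from h import *
p=camera("top"); C=cloud(p); im=p["image"].astype(int)
q=lambda x,y,z: atz(p,(300+x/4-.4,140+y/4-.4),z)[:2].round(4)
print("box corners FL FR",q(80,318,.08),q(229,318,.08),"back",q(80,95,.08),q(225,95,.08))
print("cover L/R front",q(99,297,.084),q(209,297,.084),"back",q(101,110,.084),q(207,110,.084))
print("tip",q(677,233,.0395),"handle front",q(660,346,.046),"rear",q(635,500,.046))
u,v=np.meshgrid(range(640),range(400))
y=(im[...,0]>130)&(im[...,1]>110)&(im[...,2]<100)&(abs(u-460)<30)&(abs(v-245)<40)
P=np.array([atz(p,(a,b),.046) for a,b in zip(u[y],v[y])]); print("yellow",rect(P[:,:2]))
E
```

```text
box corners FL FR [0.5524 0.0012] [ 0.5527 -0.0763] back [0.6728 0.0014] [ 0.6731 -0.0762]
cover L/R front [ 0.5628 -0.0086] [ 0.5631 -0.0656] back [ 0.6634 -0.0097] [ 0.6636 -0.066 ]
tip [ 0.607  -0.3296] handle front [ 0.5433 -0.3131] rear [ 0.461  -0.2939]
yellow (array([ 500.1, -302. ]), 84.6, 18.4, -12.14)
```

>>> servo_tool(
  moves=[
    {"claw": 0.085,"dp": [0.05,-0.016,0],"turn": -9.9},
    {"claw": 0.085,"dp": [0.05,0,0],"turn": -9.9},
    {"claw": 0.085,"dp": [0.05,0.01,0],"turn": -9.9},
    {"claw": 0.085,"dp": [0.04,0.01,0],"turn": -9.9},
    {"claw": 0.085,"dp": [0.03,0.01,0],"turn": -9.9},
    {"claw": 0.085,"dp": [0,0,0],"turn": -9.9},
  ],
)

```text
t: 1.85
tcp_pos: [0.3483, -0.4146, 0.2315]
tcp_rot: [0.0, 0.789, 0.614, 0.001]
contact_force: [-0.4, 0.1, 0.4]
grip_width: 0.0849
gripper_force: 0.0
```

```bash
python3 - <<'E'
from h import *
togo([.513,-.305,.12],-13.2)
print(np.round(get_state()["joint_positions"],2))
E
```

```text
tcp [ 0.3483 -0.4146  0.2315] tool-x yaw 75.8  dp [0.1464 0.1326 0.112 ] turn 89.0 (dp in present axes)
[ 1.05  0.31 -0.27  1.53  0.08  1.32  0.52]
```

>>> servo_tool(
  moves=[
    {"claw": 0.085,"dp": [0.036,0.033,0.01],"turn": 0},
    {"claw": 0.085,"dp": [0.036,0.033,0.02],"turn": 0},
    {"claw": 0.085,"dp": [0.037,0.033,0.03],"turn": 0},
    {"claw": 0.085,"dp": [0.037,0.033,0.02],"turn": 0},
  ],
)

```text
t: 2.35
tcp_pos: [0.5104, -0.3098, 0.1499]
tcp_rot: [-0.0, 0.793, 0.609, -0.0]
contact_force: [0.5, -0.9, 0.7]
grip_width: 0.0851
gripper_force: 0.0
```

>>> servo_tool(
  moves=[
    {"claw": 0.085,"dp": [0,0,0],"turn": 9.9},
    {"claw": 0.085,"dp": [0,0,0],"turn": 9.9},
    {"claw": 0.085,"dp": [0,0,0],"turn": 9.9},
    {"claw": 0.085,"dp": [0,0,0],"turn": 9.9},
    {"claw": 0.085,"dp": [0,0,0],"turn": 9.9},
    {"claw": 0.085,"dp": [0,0,0],"turn": 9.9},
    {"claw": 0.085,"dp": [0,0,0],"turn": 9.9},
    {"claw": 0.085,"dp": [0,0,0],"turn": 9.9},
    {"claw": 0.085,"dp": [0,0,0],"turn": 9.9},
    {"claw": 0.085,"dp": [0,0,0],"turn": 0},
  ],
)

```text
t: 3.6
tcp_pos: [0.5098, -0.3105, 0.1513]
tcp_rot: [0.0, 0.993, -0.121, -0.0]
contact_force: [-0.4, 0.3, -0.4]
grip_width: 0.0854
gripper_force: 0.0
```

```bash
python3 - <<'E'
from h import *
p=camera("wrist"); save(p,"w1.png"); im=p["image"].astype(int)
togo([.513,-.305,.10],-13.2)
for th in ["blade_grip","blade_tip"]:
    for r in finder.spot_point(p,th)[:2]: print(th,r["conf"],r["uv"],atz(p,r["uv"],.042).round(4))
u,v=np.meshgrid(range(640),range(400))
y=(im[...,0]>130)&(im[...,1]>110)&(im[...,2]<100)
P=np.array([atz(p,(a,b),.046) for a,b in zip(u[y],v[y])]); print("yellow",rect(P[:,:2]),y.sum())
E
```

```text
tcp [ 0.5098 -0.3105  0.1512] tool-x yaw -13.8  dp [ 0.0018 -0.0061  0.0512] turn -0.6 (dp in present axes)
blade_grip 0.79 [315.1, 207.7] [ 0.5025 -0.3044  0.042 ]
blade_tip 0.78 [315.3, 85.2] [ 0.607  -0.3309  0.042 ]
yellow (array([ 509.7, -162.2]), 324.1, 127.6, -86.31) 1547
```

View pics/w1.png

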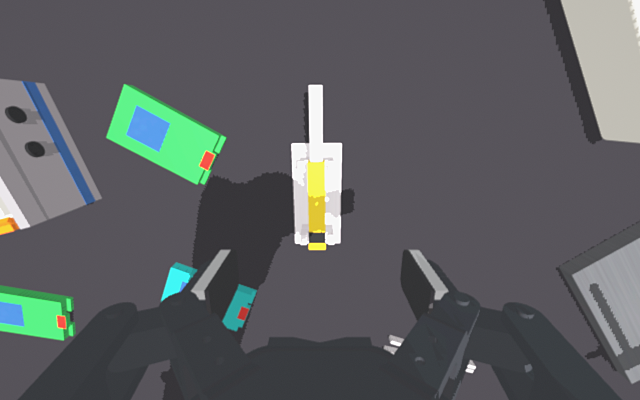

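The wrist view shows the blade straight ahead in tool x: tip (315,85), handle from (316,160) to (316,249). The handle sides are free between the posts.

```bash
python3 - <<'E'
from h import *
togo([.513,-.3068,.022],-14)
E
```

```text
tcp [ 0.5098 -0.3105  0.1513] tool-x yaw -13.9  dp [ 0.0022 -0.0044  0.1293] turn 0.1 (dp in present axes)
```

>>> servo_tool(
  moves=[
    {"claw": 0.085,"dp": [0.002,-0.004,0.03],"turn": 0},
    {"claw": 0.085,"dp": [0,0,0.04],"turn": 0},
    {"claw": 0.085,"dp": [0,0,0.035],"turn": 0},
    {"claw": 0.085,"dp": [0,0,0.024],"turn": 0},
    {"claw": 0.085,"dp": [0,0,0],"turn": 0},
    {"claw": 0.0,"dp": [0,0,0],"turn": 0},
    {"claw": 0.0,"dp": [0,0,0],"turn": 0},
    {"claw": 0.0,"dp": [0,0,0],"turn": 0},
    {"claw": 0.0,"dp": [0,0,0],"turn": 0},
    {"claw": 0.0,"dp": [0,0,0],"turn": 0},
  ],
)

```text
t: 5.0
tcp_pos: [0.5133, -0.3075, 0.0232]
tcp_rot: [0.0, 0.993, -0.122, 0.001]
contact_force: [-0.6, -0.1, 3.6]
grip_width: 0.0146
gripper_force: 59.6
```

```bash
python3 - <<'E'
from h import *
togo([.513,-.3068,.10],-14)
E
```

```text
tcp [ 0.5133 -0.3075  0.0232] tool-x yaw -14.0  dp [-0.0004 -0.0006 -0.0768] turn -0.0 (dp in present axes)
```

>>> servo_tool(
  moves=[
    {"claw": 0.0,"dp": [0,0,-0.03],"turn": 0},
    {"claw": 0.0,"dp": [0,0,-0.05],"turn": 0},
    {"claw": 0.0,"dp": [-0.02,-0.03,-0.03],"turn": 0},
    {"claw": 0.0,"dp": [-0.026,-0.04,0],"turn": 0},
    {"claw": 0.0,"dp": [-0.028,-0.045,0],"turn": 0},
    {"claw": 0.0,"dp": [-0.028,-0.045,0],"turn": 0},
    {"claw": 0.0,"dp": [-0.028,-0.045,0],"turn": 0},
    {"claw": 0.0,"dp": [-0.026,-0.034,0],"turn": -5},
    {"claw": 0.0,"dp": [0,0,0],"turn": -9},
    {"claw": 0.0,"dp": [0,0,0],"turn": 0},
  ],
)

```text
t: 6.25
tcp_pos: [0.4188, -0.0372, 0.1322]
tcp_rot: [0.0, 1.0, -0.0, -0.0]
contact_force: [0.1, -0.0, -1.3]
grip_width: 0.015
gripper_force: 58.9
```

```bash
python3 - <<'E'
from h import *
p=camera("wrist"); save(p,"w2.png"); C=cloud(p)
togo([.427,-.0376,.0605],0)
p0,R=tool()
for th in ["notch","cover_mid","cover_edge","blade_grip","blade_tip"]:
    for r in finder.spot_point(p,th)[:2]:
        z={"notch":.075,"cover_mid":.078,"cover_edge":.078}.get(th,p0[2]+.0148)
        print(th,r["conf"],r["uv"],atz(p,r["uv"],z).round(4),R.T@(atz(p,r["uv"],z)-p0))
E
```

```text
tcp [ 0.4191 -0.0378  0.1322] tool-x yaw -0.2  dp [ 0.008  -0.0002  0.0717] turn -0.2 (dp in present axes)
notch 0.55 [321.7, 11.7] [ 0.5556 -0.0391  0.075 ] [0.13660386 0.00085226 0.05716126]
cover_mid 0.92 [430.0, 201.7] [ 0.4336 -0.1188  0.078 ] [0.01477038 0.08098142 0.05420736]
cover_mid 0.82 [205.0, 167.2] [0.4594 0.0434 0.078 ] [ 0.04007456 -0.08135542  0.05415751]
cover_edge 0.95 [526.1, 29.7] [ 0.545  -0.1653  0.078 ] [0.12632031 0.12713707 0.05419819]
cover_edge 0.83 [256.6, 192.3] [0.4409 0.0081 0.078 ] [ 0.02169342 -0.04600339  0.05417089]
blade_grip 0.64 [315.6, 289.4] [ 0.4069 -0.0355  0.147 ] [-0.01217415 -0.00227644 -0.01479824]
blade_tip 0.93 [316.6, 58.5] [ 0.5175 -0.0364  0.147 ] [ 0.09841899 -0.00165781 -0.01481981]
```

View pics/w2.png

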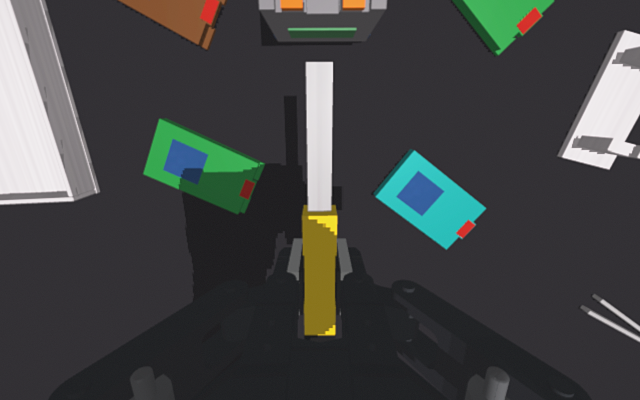

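The wrist view shows the blade straight and held level: tip (319,62), handle (320,210–335). The notch lies between the orange clips around (322,10), about 1.5 mm to tool +y.

>>> servo_tool(
  moves=[
    {"claw": 0.0,"dp": [0,0.0015,0.025],"turn": 0},
    {"claw": 0.0,"dp": [0,0,0.025],"turn": 0},
    {"claw": 0.0,"dp": [0,0,0.0215],"turn": 0},
    {"claw": 0.0,"dp": [0,0,0],"turn": 0},
  ],
)

```text
t: 7.05
tcp_pos: [0.4175, -0.0392, 0.0594]
tcp_rot: [-0.0, 1.0, -0.001, -0.002]
contact_force: [-0.3, 0.6, -0.5]
grip_width: 0.0149
gripper_force: 58.9
```

```bash
python3 - <<'E'
from h import *
p0,R=tool(); togo([.487,-.039,.0605],0)
p=camera("wrist"); save(p,"w3.png",(220,0,420,150),4); C=cloud(p)
for x in (.035,.05,.065,.08,.095,.1):
    uv=proj(p,p0+R@[x,0,-.0163]).round().astype(int); print(uv,C[uv[1],uv[0]].round(4))
p=camera("scene"); s=proj(p,[.53,-.04,.075]).astype(int); save(p,"s3.png",(s[0]-60,s[1]-45,s[0]+60,s[1]+45),6)
c,d=ray(p,(0,0))
for th in ["blade_tip","notch"]:
    for r in finder.spot_point(p,th)[:2]:
        c,d=ray(p,r["uv"]); k=(-.039-c[1])/d[1]; print(th,r["conf"],r["uv"],"on plane y=-.039:",(c+k*d).round(4))
E
```

```text
tcp [ 0.4175 -0.0392  0.0594] tool-x yaw -0.1  dp [ 0.0695 -0.0003 -0.0014] turn -0.1 (dp in present axes)
[319 206] [ 0.4525 -0.0393  0.075 ]
[319 175] [ 0.4677 -0.0393  0.076 ]
[319 142] [ 0.4826 -0.0394  0.0759]
[319 106] [ 0.4977 -0.0394  0.0755]
[319  68] [ 0.5125 -0.0394  0.075 ]
[319  54] [ 5.308e-01 -3.930e-02  4.000e-04]
blade_tip 0.72 [339.8, 165.4] on plane y=-.039: [ 0.5108 -0.039   0.0779]
blade_tip 0.46 [307.5, 183.9] on plane y=-.039: [ 0.6132 -0.039   0.0745]
notch 0.38 [310.5, 205.3] on plane y=-.039: [ 0.6049 -0.039  -0.0176]
```

View pics/w3.png

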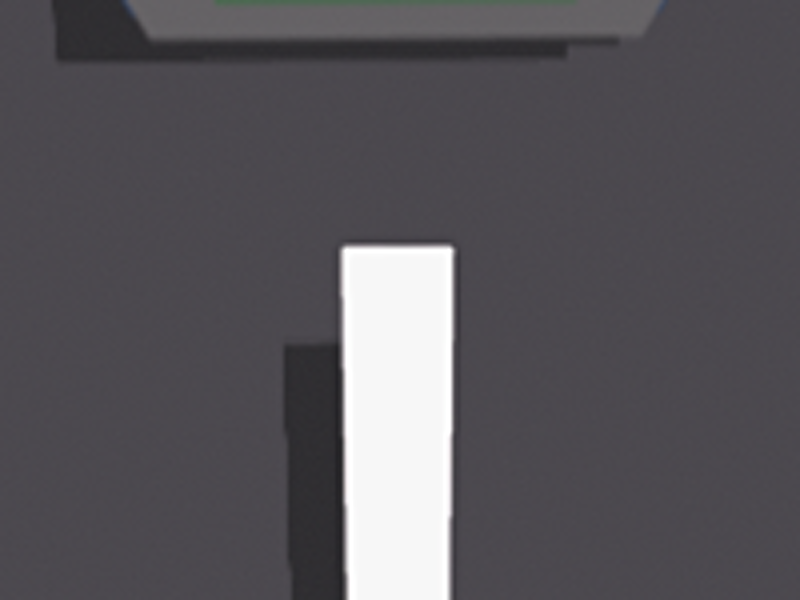

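View pics/s3.png

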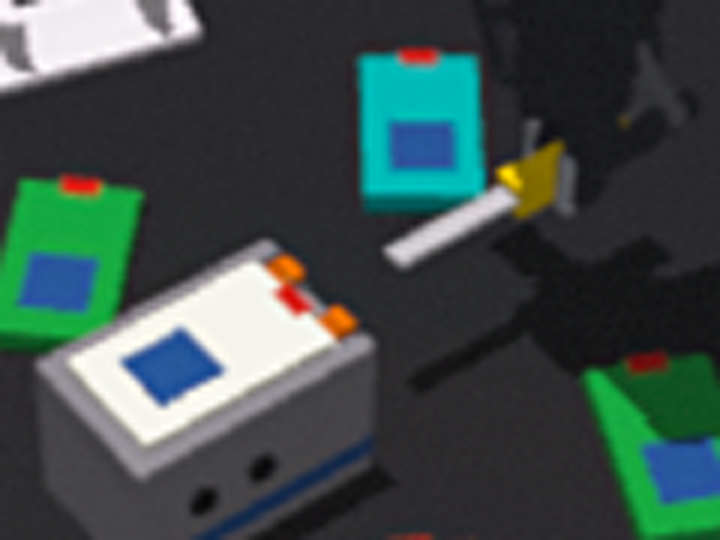

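Blade and front strip share the same centre column (crop 396–397). The blade's top is at z≈75.5 mm, so I raise it 1 mm and insert.

>>> servo_tool(
  moves=[
    {"claw": 0.0,"dp": [0.015,0,-0.0013],"turn": 0},
    {"claw": 0.0,"dp": [0.014,0,0],"turn": 0},
    {"claw": 0.0,"dp": [0.007,0,0],"turn": 0},
    {"claw": 0.0,"dp": [0.006,0,0],"turn": 0},
    {"claw": 0.0,"dp": [0.006,0,0],"turn": 0},
    {"claw": 0.0,"dp": [0,0,0],"turn": 0},
  ],
)

```text
t: 8.0
tcp_pos: [0.4675, -0.039, 0.062]
tcp_rot: [-0.0, 1.0, -0.0, 0.0]
contact_force: [-0.5, -0.1, 0.0]
grip_width: 0.0146
gripper_force: 58.9
```

>>> servo_tool(
  moves=[
    {"claw": 0.0,"dp": [0.006,0,0],"turn": 0},
    {"claw": 0.0,"dp": [0.006,0,0],"turn": 0},
    {"claw": 0.0,"dp": [0.004,0,0],"turn": 0},
    {"claw": 0.0,"dp": [0,0,0],"turn": 0},
  ],
)

```text
t: 8.5
tcp_pos: [0.4836, -0.039, 0.0621]
tcp_rot: [-0.0, 1.0, -0.0, 0.0]
contact_force: [-0.4, -0.6, -0.1]
grip_width: 0.0151
gripper_force: 58.9
```

```bash
python3 - <<'E'
from h import *
p0,R=tool(); print(p0,get_state()["contact_force"])
p=camera("wrist"); C=cloud(p)
for x in (.04,.05,.06,.065,.07,.075,.08,.09,.1):
    uv=proj(p,p0+R@[x,0,-.0163]).round().astype(int); print(uv,C[uv[1],uv[0]].round(4))
E
```

```text
[ 0.48358376 -0.03900051  0.06210495] [-0.35576267 -0.62726275 -0.08393081]
[319 196] [ 0.5236 -0.0391  0.0785]
[319 175] [ 0.5335 -0.0391  0.0777]
[319 153] [ 0.5438 -0.0391  0.0792]
[319 142] [ 0.5486 -0.0391  0.0797]
[319 130] [ 0.5536 -0.0391  0.0777]
[319 118] [ 0.5587 -0.0391  0.0789]
[319 106] [ 0.5636 -0.0391  0.0788]
[319  81] [ 0.5729 -0.0391  0.0848]
[319  54] [ 0.5826 -0.0391  0.0844]
```

The blade is inserted about 27 mm with no contact force. Now I lift.

>>> servo_tool(
  moves=[
    {"claw": 0.0,"dp": [0,0,-0.003],"turn": 0},
    {"claw": 0.0,"dp": [0,0,-0.003],"turn": 0},
    {"claw": 0.0,"dp": [0,0,-0.002],"turn": 0},
    {"claw": 0.0,"dp": [0,0,0],"turn": 0},
  ],
)

```text
t: 9.05
tcp_pos: [0.4833, -0.039, 0.0706]
tcp_rot: [0.0, 1.0, -0.0, 0.0]
contact_force: [0.4, 0.7, -1.7]
grip_width: 0.0148
gripper_force: 59.4
```

```bash
python3 - <<'E'
from h import *
p0,R=tool(); print(p0,get_state()["contact_force"],get_state()["torque"])
p=camera("wrist"); C=cloud(p)
for x in (.04,.05,.06,.065,.07,.075,.08,.09,.1):
    uv=proj(p,p0+R@[x,0,-.0163]).round().astype(int); print(uv,C[uv[1],uv[0]].round(4))
E
```

```text
[ 0.48328681 -0.03904919  0.07057711] [ 0.37035293  0.72622412 -1.66078987] [0.02639685 0.05661746 0.00702529]
[319 196] [ 0.5233 -0.0391  0.0869]
[319 175] [ 0.5336 -0.0391  0.0881]
[319 153] [ 0.5433 -0.0392  0.0867]
[319 142] [ 0.5481 -0.0392  0.0861]
[319 130] [ 0.5535 -0.0392  0.0883]
[319 118] [ 0.5584 -0.0392  0.0882]
[319 106] [ 0.5633 -0.0392  0.0866]
[319  81] [ 0.5726 -0.0392  0.0926]
[319  54] [ 0.5823 -0.0392  0.0927]
```

>>> servo_tool(
  moves=[
    {"claw": 0.0,"dp": [0,0,-0.002],"turn": 0},
    {"claw": 0.0,"dp": [0,0,-0.002],"turn": 0},
    {"claw": 0.0,"dp": [0,0,-0.001],"turn": 0},
    {"claw": 0.0,"dp": [0,0,0],"turn": 0},
  ],
)

```text
t: 9.6
tcp_pos: [0.4833, -0.039, 0.0752]
tcp_rot: [0.0, 1.0, -0.0, 0.0]
contact_force: [-0.0, -0.7, -1.9]
grip_width: 0.015
gripper_force: 59.4
```

```bash
python3 - <<'E'
from h import *
p0,R=tool(); print(p0,get_state()["contact_force"],get_state()["torque"])
p=camera("wrist"); C=cloud(p)
for x in (.04,.06,.075,.08,.085,.09,.095,.1,.105,.11):
    uv=proj(p,p0+R@[x,0,-.0163]).round().astype(int); print(uv,C[uv[1],uv[0]].round(4))
E
```

```text
[ 0.48327712 -0.03903207  0.07520594] [-8.20072202e-04 -7.24334132e-01 -1.85529138e+00] [-0.03361862  0.03628079 -0.03404083]
[319 196] [ 0.5233 -0.0391  0.0916]
[319 153] [ 0.5434 -0.0391  0.0916]
[319 118] [ 0.5584 -0.0391  0.0917]
[319 106] [ 0.5633 -0.0391  0.092 ]
[319  94] [ 0.5677 -0.0391  0.0986]
[319  81] [ 0.5725 -0.0391  0.099 ]
[319  68] [ 0.5774 -0.0391  0.0968]
[319  54] [ 0.5823 -0.0391  0.0976]
[319  40] [ 0.5872 -0.0391  0.0968]
[319  26] [ 0.5924 -0.0392  0.0953]
```

The cover's front edge is up about 14 mm, past the clips. I lower the blade 6 mm clear of it, withdraw, and take one look.

>>> servo_tool(
  moves=[
    {"claw": 0.0,"dp": [0,0,0.003],"turn": 0},
    {"claw": 0.0,"dp": [0,0,0.004],"turn": 0},
    {"claw": 0.0,"dp": [-0.008,0,0],"turn": 0},
    {"claw": 0.0,"dp": [-0.01,0,0],"turn": 0},
    {"claw": 0.0,"dp": [-0.02,0,0],"turn": 0},
    {"claw": 0.0,"dp": [-0.03,0,0],"turn": 0},
    {"claw": 0.0,"dp": [-0.02,0,-0.03],"turn": 0},
    {"claw": 0.0,"dp": [0,0,-0.06],"turn": 0},
    {"claw": 0.0,"dp": [0,0,-0.02],"turn": 0},
  ],
)

```text
t: 10.78
tcp_pos: [0.3965, -0.0391, 0.1816]
tcp_rot: [0.001, 1.0, -0.0, 0.003]
contact_force: [0.9, 0.2, -0.6]
grip_width: 0.015
gripper_force: 59.5
```

```bash
python3 - <<'E'
from h import *
p=camera("top"); C=cloud(p)
for x in (.564,.568,.58,.6,.612,.63,.65,.66):
    uv=proj(p,[x,-.027,.09]).round().astype(int); print(uv,C[uv[1],uv[0]].round(4))
m=(abs(C[...,0]-.613)<.055)&(abs(C[...,1]+.038)<.045)&(C[...,2]>.0825)&(C[...,2]<.1)
print("cover",rect(C[m][:,:2]),m.sum())
# tray: yaw & centre
from numpy import degrees
togo([.55,.243,.12],0)
E
```

```text
[333 213] [ 0.5647 -0.0265  0.0837]
[333 211] [ 0.5687 -0.0265  0.0852]
[333 205] [ 0.58   -0.0262  0.0925]
[333 196] [ 0.5996 -0.0265  0.0893]
[333 190] [ 0.6122 -0.0265  0.0903]
[333 182] [ 0.6303 -0.0268  0.0863]
[333 172] [ 0.6523 -0.0269  0.0855]
[333 168] [ 0.6626 -0.0272  0.0801]
cover (array([611.4, -37.7]), 105.5, 72.1, 0.16) 1243
tcp [ 0.3975 -0.0392  0.1829] tool-x yaw -0.0  dp [ 0.1518 -0.2824  0.0639] turn -0.0 (dp in present axes)
```

The cover stands tilted at about 5°. Next the blade goes to the tray.

>>> servo_tool(
  moves=[
    {"claw": 0.0,"dp": [0.015,-0.04,0],"turn": 0},
    {"claw": 0.0,"dp": [0.025,-0.052,0],"turn": 0},
    {"claw": 0.0,"dp": [0.025,-0.052,0],"turn": 0},
    {"claw": 0.0,"dp": [0.025,-0.052,0],"turn": 0},
    {"claw": 0.0,"dp": [0.025,-0.052,0],"turn": 0},
    {"claw": 0.0,"dp": [0.017,-0.034,0.02],"turn": -2.5},
    {"claw": 0.0,"dp": [0,0,0.04],"turn": 0},
    {"claw": 0.0,"dp": [0,0,0.05],"turn": 0},
    {"claw": 0.0,"dp": [0,0,0.025],"turn": 0},
    {"claw": 0.0,"dp": [0,0,0],"turn": 0},
  ],
)

```text
t: 12.08
tcp_pos: [0.5241, 0.2412, 0.0398]
tcp_rot: [0.002, 1.0, 0.022, -0.004]
contact_force: [-0.2, 0.7, 0.7]
grip_width: 0.0147
gripper_force: 59.5
```

>>> servo_tool(
  moves=[
    {"claw": 0.0,"dp": [0,0,0.018],"turn": 0},
    {"claw": 0.0,"dp": [0,0,0.012],"turn": 0},
    {"claw": 0.0,"dp": [0,0,0],"turn": 0},
    {"claw": 0.03,"dp": [0,0,0],"turn": 0},
    {"claw": 0.04,"dp": [0,0,0],"turn": 0},
    {"claw": 0.04,"dp": [0,0,0],"turn": 0},
    {"claw": 0.04,"dp": [0,0,-0.03],"turn": 0},
    {"claw": 0.04,"dp": [0,0,-0.06],"turn": 0},
    {"claw": 0.04,"dp": [0,0,-0.06],"turn": 0},
  ],
)

```text
t: 13.2
tcp_pos: [0.5269, 0.2428, 0.1646]
tcp_rot: [0.0, 1.0, 0.022, -0.0]
contact_force: [1.9, 0.4, 0.1]
grip_width: 0.04
gripper_force: 0.0
```

```bash
python3 - <<'E'
from h import *
p=camera("wrist")
for th in ["blade_grip","blade_tip"]:
    for r in finder.spot_point(p,th)[:1]: print(th,r["conf"],r["uv"],atz(p,r["uv"],.015).round(4))
togo([.60,-.038,.18],0)
E
```

```text
blade_grip 0.73 [317.2, 196.9] [0.5169 0.2444 0.015 ]
blade_tip 0.71 [320.9, 89.9] [0.6254 0.2453 0.015 ]
tcp [0.53   0.2448 0.168 ] tool-x yaw 2.5  dp [ 0.0577  0.2856 -0.0126] turn 2.5 (dp in present axes)
```

>>> servo_tool(
  moves=[
    {"claw": 0.066,"dp": [0.012,0.05,0],"turn": 2.5},
    {"claw": 0.066,"dp": [0.014,0.055,0],"turn": 0},
    {"claw": 0.066,"dp": [0.014,0.055,0],"turn": 0},
    {"claw": 0.066,"dp": [0.014,0.055,0],"turn": 0},
    {"claw": 0.066,"dp": [0.014,0.05,0],"turn": 0},
    {"claw": 0.066,"dp": [0,0.019,0.03],"turn": 0},
    {"claw": 0.066,"dp": [0,0,0],"turn": 0},
  ],
)

```text
t: 14.22
tcp_pos: [0.594, -0.0436, 0.129]
tcp_rot: [0.001, 1.0, -0.002, -0.005]
contact_force: [-1.2, 0.8, -0.7]
grip_width: 0.066
gripper_force: 0.0
```

```bash
python3 - <<'E'
from h import *
print(get_state()["grip_width"])
togo([.612,-.0378,.090],0)
p=camera("wrist"); save(p,"w4.png"); im=p["image"].astype(int)
for th in ["cover_mid"]:
    for r in finder.spot_point(p,th)[:3]: print(th,r["conf"],r["uv"],atz(p,r["uv"],.089).round(4))
E
```

```text
0.06595026643287501
tcp [ 0.594  -0.0436  0.129 ] tool-x yaw -0.3  dp [ 0.0183 -0.0059  0.0389] turn -0.3 (dp in present axes)
cover_mid 0.94 [455.3, 187.2] [ 0.6228 -0.1351  0.089 ]
cover_mid 0.74 [181.8, 190.4] [0.6215 0.0486 0.089 ]
cover_mid 0.73 [312.9, 195.8] [ 0.6172 -0.0395  0.089 ]
```

View pics/w4.png

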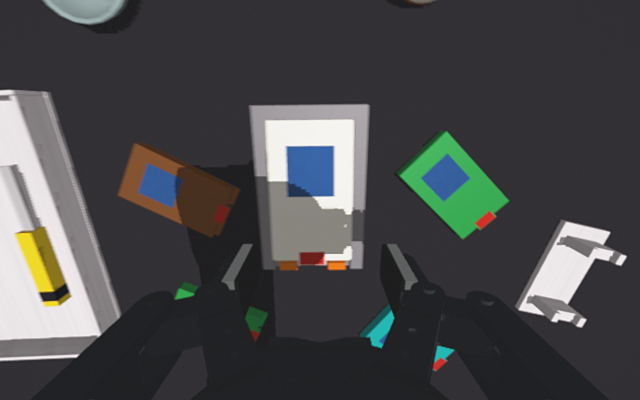

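The wrist view shows the white cover proud in the box (columns 265–354, centre 310). The blade lies in the tray at the left.

>>> servo_tool(
  moves=[
    {"claw": 0.066,"dp": [0.018,-0.006,0.015],"turn": 0},
    {"claw": 0.066,"dp": [0,0,0.018],"turn": 0},
    {"claw": 0.066,"dp": [0,0,0.008],"turn": 0},
    {"claw": 0.066,"dp": [0,0,0.003],"turn": 0},
    {"claw": 0.066,"dp": [0,0,0],"turn": 0},
  ],
)

```text
t: 14.95
tcp_pos: [0.6152, -0.0346, 0.0893]
tcp_rot: [0.0, 1.0, -0.0, -0.0]
contact_force: [-0.2, 0.4, 0.9]
grip_width: 0.0661
gripper_force: 0.0
```

>>> servo_tool(
  moves=[
    {"claw": 0.066,"dp": [-0.002,0.0025,0.002],"turn": 0},
    {"claw": 0.066,"dp": [0,0,0.002],"turn": 0},
    {"claw": 0.066,"dp": [0,0,0.002],"turn": 0},
    {"claw": 0.066,"dp": [0,0,0],"turn": 0},
  ],
)

```text
t: 15.45
tcp_pos: [0.6132, -0.0369, 0.0829]
tcp_rot: [-0.0, 1.0, -0.0, -0.0]
contact_force: [-0.3, -0.8, 0.7]
grip_width: 0.0659
gripper_force: 0.0
```

>>> servo_tool(
  moves=[
    {"claw": 0.066,"dp": [0,0,0.0015],"turn": 0},
    {"claw": 0.066,"dp": [0,0,0.0015],"turn": 0},
    {"claw": 0.066,"dp": [0,0,0],"turn": 0},
  ],
)

```text
t: 15.82
tcp_pos: [0.6132, -0.0369, 0.0799]
tcp_rot: [-0.0, 1.0, -0.0, -0.0]
contact_force: [-0.1, 0.1, 0.8]
grip_width: 0.0661
gripper_force: 0.0
```

>>> servo_tool(
  moves=[
    {"claw": 0.066,"dp": [0,0,0.0015],"turn": 0},
    {"claw": 0.066,"dp": [0,0,0.0015],"turn": 0},
    {"claw": 0.066,"dp": [0,0,0],"turn": 0},
  ],
)

```text
t: 16.2
tcp_pos: [0.6132, -0.037, 0.0769]
tcp_rot: [0.0, 1.0, -0.0, -0.0]
contact_force: [0.5, 0.3, -0.7]
grip_width: 0.0663
gripper_force: 0.0
```

>>> servo_tool(
  moves=[
    {"claw": 0.058,"dp": [0,0,0],"turn": 0},
    {"claw": 0.05,"dp": [0,0,0],"turn": 0},
    {"claw": 0.04,"dp": [0,0,0],"turn": 0},
    {"claw": 0.03,"dp": [0,0,0],"turn": 0},
    {"claw": 0.03,"dp": [0,0,0],"turn": 0},
  ],
)

```text
t: 16.82
tcp_pos: [0.6135, -0.0376, 0.0775]
tcp_rot: [0.0, 1.0, -0.0, 0.0]
contact_force: [-2.1, -1.8, 6.0]
grip_width: 0.054
gripper_force: 62.9
```

>>> servo_tool(
  moves=[
    {"claw": 0.03,"dp": [0,0,-0.005],"turn": 0},
    {"claw": 0.03,"dp": [0,0,-0.01],"turn": 0},
    {"claw": 0.03,"dp": [0,0,-0.02],"turn": 0},
    {"claw": 0.03,"dp": [0,0,-0.03],"turn": 0},
    {"claw": 0.03,"dp": [0,0,-0.03],"turn": 0},
    {"claw": 0.03,"dp": [0,0,0],"turn": 0},
  ],
)

```text
t: 17.58
tcp_pos: [0.6157, -0.0354, 0.1756]
tcp_rot: [-0.001, 1.0, 0.0, 0.004]
contact_force: [0.3, -0.4, -0.9]
grip_width: 0.0536
gripper_force: 63.3
```

```bash
python3 - <<'E'
from h import *
print(get_state()["grip_width"],get_state()["gripper_force"])
p=camera("wrist"); save(p,"w5.png")
togo([.545,.33,.16],2.5)
E
```

```text
0.05363586990277689 63.262152671813965
tcp [ 0.6143 -0.0357  0.1734] tool-x yaw 0.1  dp [-0.069  -0.3657  0.0137] turn -2.4 (dp in present axes)
```

View pics/w5.png

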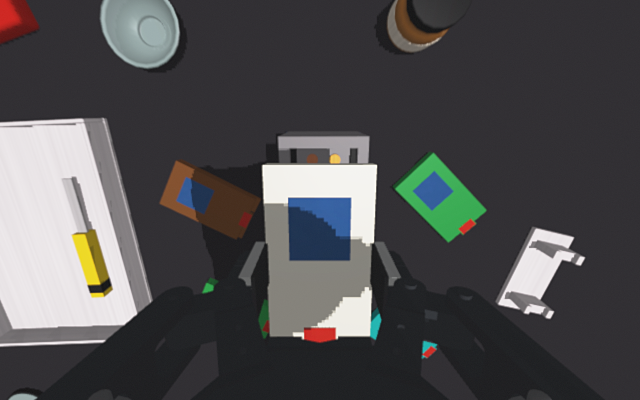

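The cover is held (red mark at (320,335)), with the blade in the tray at left.

>>> servo_tool(
  moves=[
    {"claw": 0.03,"dp": [-0.007,-0.035,0],"turn": 0},
    {"claw": 0.03,"dp": [-0.01,-0.055,0],"turn": 0},
    {"claw": 0.03,"dp": [-0.01,-0.055,0],"turn": 0},
    {"claw": 0.03,"dp": [-0.01,-0.055,0],"turn": 0},
    {"claw": 0.03,"dp": [-0.01,-0.055,0],"turn": 0},
    {"claw": 0.03,"dp": [-0.01,-0.055,0],"turn": 0},
    {"claw": 0.03,"dp": [-0.01,-0.04,0],"turn": 0},
    {"claw": 0.03,"dp": [-0.002,-0.016,0.03],"turn": -2.4},
    {"claw": 0.03,"dp": [0,0,0.04],"turn": 0},
    {"claw": 0.03,"dp": [0,0,0.03],"turn": 0},
  ],
)

```text
t: 18.88
tcp_pos: [0.542, 0.3288, 0.0683]
tcp_rot: [0.001, 1.0, 0.022, -0.002]
contact_force: [-0.4, 0.1, 0.2]
grip_width: 0.0539
gripper_force: 63.3
```

```bash
python3 - <<'E'
from h import *
print(get_state()["grip_width"],get_state()["gripper_force"])
togo([.545,.328,.02],2.5)
E
```

```text
0.05389926576252331 63.27179789543152
tcp [0.542  0.3288 0.0683] tool-x yaw 2.5  dp [0.0032 0.0008 0.0483] turn -0.0 (dp in present axes)
```

>>> servo_tool(
  moves=[
    {"claw": 0.03,"dp": [0,0,0],"turn": 0},
    {"claw": 0.03,"dp": [0,0,0.02],"turn": 0},
    {"claw": 0.03,"dp": [0,0,0.014],"turn": 0},
    {"claw": 0.03,"dp": [0,0,0.006],"turn": 0},
    {"claw": 0.03,"dp": [0,0,0],"turn": 0},
  ],
)

```text
t: 19.5
tcp_pos: [0.5444, 0.329, 0.0321]
tcp_rot: [0.0, 1.0, 0.021, -0.0]
contact_force: [-0.5, 0.2, -0.3]
grip_width: 0.0541
gripper_force: 63.3
```

>>> servo_tool(
  moves=[
    {"claw": 0.03,"dp": [0,0,0.008],"turn": 0},
    {"claw": 0.03,"dp": [0,0,0.006],"turn": 0},
    {"claw": 0.03,"dp": [0,0,0],"turn": 0},
    {"claw": 0.06,"dp": [0,0,0],"turn": 0},
    {"claw": 0.066,"dp": [0,0,0],"turn": 0},
    {"claw": 0.07,"dp": [0,0,0],"turn": 0},
    {"claw": 0.07,"dp": [0,0,-0.03],"turn": 0},
    {"claw": 0.07,"dp": [0,0,-0.06],"turn": 0},
    {"claw": 0.07,"dp": [-0.03,0,-0.05],"turn": 0},
    {"claw": 0.07,"dp": [0,0,0],"turn": 0},
  ],
)

```text
t: 20.75
tcp_pos: [0.5149, 0.3316, 0.1643]
tcp_rot: [-0.004, 1.0, 0.022, 0.004]
contact_force: [-0.0, 0.2, 0.4]
grip_width: 0.0702
gripper_force: 0.0
```

```bash
python3 - <<'E'
from h import *
p=camera("wrist"); save(p,"w6.png"); C=cloud(p)
for th in ["cover_mid","cover_edge","blade_grip","blade_tip"]:
    for r in finder.spot_point(p,th)[:1]:
        u=np.round(r["uv"]).astype(int); print(th,r["conf"],u,C[u[1],u[0]].round(4))
E
```

```text
cover_mid 0.91 [559 117] [0.6    0.0956 0.0122]
cover_edge 0.98 [323 203] [0.4997 0.3276 0.0155]
blade_grip 0.57 [401 192] [0.5169 0.2457 0.0191]
blade_tip 0.84 [411  84] [0.6239 0.2483 0.0141]
```

View pics/w6.png

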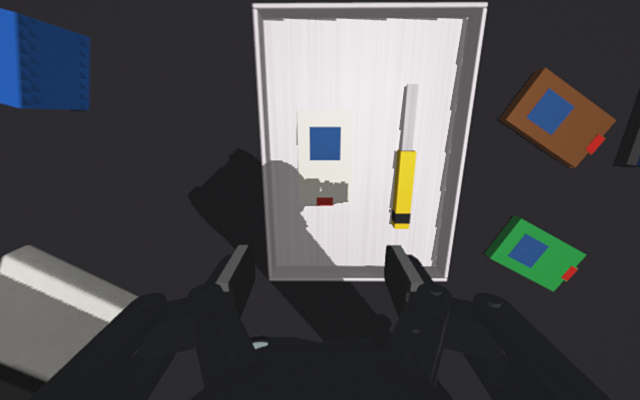

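The cover (323,157) and the blade (405,155) both lie flat inside the tray, so I hand in.

```bash
python3 -c "
from rig import job_done
print(job_done())"
```

```text
the job is handed in; nothing more can be done
None
```

The cover was pried past its clips at the notch with the blade, and cover and blade now lie flat in the tray; the dish and jar were never touched, and the job is handed in at about 21 s (no verdict was returned).

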